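# Rebuild the key machine's control unit

### The arm

A 7-joint arm with a two-finger parallel gripper is mounted at the origin on the work surface. World frame = base frame: x ahead of the robot, y to its left, z up, the work surface at z = 0. Lengths are in m, angles in rad, forces in N, time in s.
With the tool pointing down it reaches from about 0.4 to 0.875 m from the base axis. Payload 4.4 kg.
Tool frame: the origin (TCP) lies at the very end of the fingers, on their centre line; the grasp point (between the pads) lies 19 mm behind it; z points along the fingers, y is the direction in which the jaws open and shut (so a half turn about z gives the same grasp; the last joint's range is limited). The gripper opens to 85 mm and grips with 20 to 120 N. Pads are 22 mm wide; open, the fingers measure 114 mm over their backs; the gripper's body (76 mm by 85 mm) begins 54 mm behind the grasp point. The pads swing forward as they close: fully open they stand 13 mm farther back than shut.
Start: joints at [1.247, 0.628, 0.038, 1.517, -0.027, 0.996, -0.02], TCP at [0.166, -0.629, 0.231] pointing down, gripper open.
Joint ranges: [-3.06, 3.06], [-0.37, 2.12], [-1.25, 1.32], [0.18, 2.47], [-1.1, 4.24], [0.23, 1.98], [-2.94, 2.94]. Speed limits (rad/s): [2.57, 2.57, 3.14, 3.14, 3.14, 3.14, 3.14].

### API

Orientations are given as [roll, pitch, yaw] about the fixed x, y, z axes, in that order (R = Rz(yaw) Ry(pitch) Rx(roll)).
In Python, from station import manip gives the robot as it stands.
- The arm moves only by the tool apply_moves, never from a script. Its argument "plan" is a list of rows, each a list of 7 numbers: the opening, from -1 (shut) to 1 (fully open), then the shift along the tool's x, y, z in m, then the turn, a rotation vector about the tool's x, y, z in rad. A call has 1 to 20 rows; each row is the pose to reach, as a shift and turn from the pose commanded when the call began, along the tool's axes at that moment; what a row does not reach only later rows make up. A row lasts 1/12 s, in which the tool goes at most 41.7 mm and 7.16 degrees, less where a joint would pass 70% of its speed; a pose out of reach is approached as far as the arm can. A call with a gripper value outside its range is refused whole. The fingers move at their own pace and stop on an object; "force" is the grip in N (left out, the last holds). Time passes only in rows, so rows that repeat a pose let the fingers close. It gives the time, the measured TCP pose, the force and the opening at its end, in the units of the state.
- manip.state(): the state, without advancing time (a new reading comes with each control period).
- manip.capture(name): name is "side" or "top"; returns a dict with "img" (400x640x3 uint8, red, green, blue), "z_map" (400x640 float32, m along the optical axis (not along the pixel's ray), 0 where there is no reading), "vertical_fov" (degrees; the focal length in pixels is half the picture's height over the tangent of half this angle, whatever the lens; pixels are square), "cx", "cy" (the principal point, pixels), "T" (4x4, takes a point from camera to world coordinates). Camera axes: x right, y down, z forward; pixel columns grow to the right and rows downward; lengths in m; the calibration is good to about 2 mm. A picture is of the moment at which its call begins.
- manip.sign_off(): hands the job in, once; it reports no verdict.
The state is a dict: "time": time; "q": joint angles; "qd": joint speeds; "joint_efforts": joint torques, N m; "ee_pos": TCP position; "orientation": TCP orientation; "ft_force": force on the tool from outside, world axes, zero at the start; "ft_torque": the same for the moment, N m; "grip_width": opening from 0.0 (shut) to 1.0 (fully open).
Only numpy, scipy, OpenCV 4.12 (cv2) and the standard library are available. Lean on these libraries where they do the work, as an engineer would, in place of code of your own. Each camera call takes 0.05 s, during which the arm holds its last target.

### The job

The key-cutting machine's control unit lies open on the bench. Fit the green four-hole circuit board over the four brass posts of the grey tray so that it sits fully down on the posts' black shoulders, then fit the aluminium switch plate over the same posts so that its feet stand on the green board. Leave the old blue two-hole board where it lies.

Things in the scene. Friction and masses are not known exactly. Their poses are not given: they have to be found in the camera images.
- tray: Open grey tray, fixed, 210 (x) x 130 (y) x 16 mm high. Origin: centre of its underside, z up. Four brass posts at x = +-48, y = +-28 mm, each with a black shoulder 32 mm across, its top 20 mm above the origin; above it the post is 15 mm thick up to 70 mm, then tapers to a 3 mm tip at 92 mm. Same after a half turn.
- board: Loose green circuit board, 160 (x) x 94 (y) x 5 mm, 0.2 kg, flat on the bench. Origin: centre of its underside, z up. Four holes of 24 mm at x = +-48, y = +-28 mm. To grip: black block in its middle, 44 (x) x 30 (y) mm, 5 to 41 mm above the origin; nothing stands beside its y faces. Either way round (half turn) is right. Seated: origin 20 mm above the tray's.
- cover: Loose aluminium switch plate, 0.3 kg, on two feet. Origin: midway between the feet's lower edges, z up. Plate 144 (x) x 94 (y) x 5 mm, underside at 42 mm; 4 mm thick feet along both x ends. Four holes of 24 mm at x = +-48, y = +-28 mm. To grip: grey block in its middle, 44 (x) x 30 (y) mm, 47 to 83 mm up. Either way round is right. Seated: origin 25 mm above the tray's.
- old_board: Old blue circuit board, not wanted: 150 (x) x 90 (y) x 5 mm with only two holes of 16 mm and a smaller black block, 29 mm high in all. Lies loose on the bench; origin at the centre of its underside. To be left where it is.
There are look-alikes about, which are no part of the job. Several things look just like the board: the one meant starts nearest to the robot's base. Leave any brown or orange look-alike of the cover alone.

How it is judged:
By the outcome, as a careful person would: the job done as asked, in the order asked, and still so for the second after the job is handed in, with the robot touching nothing.
It also fails if it takes over 72 s, if anything falls off the work surface, if the arm or the gripper's body presses on something with over 40 N, if the wrist force passes 120 N, or if a joint passes its speed limit or range.

## Working session

There is one attempt and no reset: what is moved stays moved. The work goes in short steps, Python scripts to look and compute and a tool call to move; the robot and the scene stay as the last step left them, time stands still between calls to the robot, and variables do not carry over. Pictures are saved under pics/ and viewed, and the job is handed in when it is done.

Besides the shell and the picture viewer there is one more tool, called after "Call:" as name([rows], argument=value, ...), one row to a line, values as JSON. apply_moves: Moves the arm, as the interface text tells. Its arguments: {"type":"object","properties":{"plan":{"type":"array","items":{"type":"array","items":{"type":"number"}}},"force":{"type":"number"}},"required":["plan"]}

```bash
mkdir -p pics; ls
cat > h.py <<'E'
import numpy as np,cv2,pickle
from station import manip
def cap(n,save=None):
    c=manip.capture(n)
    if save: cv2.imwrite(f'pics/{save}.png',c['img'][:,:,::-1])
    pickle.dump(c,open(f'/tmp/{n}.pkl','wb'))
    return c
def load(n): return pickle.load(open(f'/tmp/{n}.pkl','rb'))
def f(c): return c['img'].shape[0]/2/np.tan(np.radians(c['vertical_fov'])/2)
def ray(c,uv,z):
    uv=np.atleast_2d(np.array(uv,float)); F=f(c)
    d=np.c_[(uv[:,0]-c['cx'])/F,(uv[:,1]-c['cy'])/F,np.ones(len(uv))]@c['T'][:3,:3].T
    o=c['T'][:3,3]
    return o+d*((z-o[2])/d[:,2])[:,None]
def pts(c):
    F=f(c);h,w=c['z_map'].shape;u,v=np.meshgrid(np.arange(w),np.arange(h));z=c['z_map']
    P=np.stack([(u-c['cx'])/F*z,(v-c['cy'])/F*z,z],-1)@c['T'][:3,:3].T+c['T'][:3,3]
    P[z==0]=np.nan
    return P
E
python3 - <<'E'
from h import *
for n in('top','side'):
    c=cap(n,n+'0'); print(n,c['vertical_fov'],c['cx'],c['cy'],np.round(c['T'],4).tolist())
print(manip.state())
E
```

```text
pics
top 45.64045784425957 328.0900556487332 201.12821822012933 [[0.0049, -0.997, 0.0772, 0.4476], [-1.0, -0.0051, -0.0026, 0.026], [0.003, -0.0772, -0.997, 1.6768], [0.0, 0.0, 0.0, 1.0]]
side 56.62296910632759 328.13766570158964 201.09112355426493 [[0.983, -0.099, 0.1547, 0.3983], [-0.1829, -0.6036, 0.776, -0.8278], [0.0166, -0.7911, -0.6114, 0.6735], [0.0, 0.0, 0.0, 1.0]]
{'time': 0.1, 'q': array([ 1.24721646,  0.62930653,  0.03840864,  1.51823268, -0.02700756,
        0.99631764, -0.01996896]), 'qd': array([ 0.00134331, -0.00121027, -0.00098036, -0.00135599,  0.00036647,
       -0.00028064, -0.00109208]), 'joint_efforts': array([ 3.65626845e-03, -5.64526320e+01,  1.23042572e+00, -1.93969041e+01,
        1.11508474e-02,  5.52975500e-03, -6.55735178e-06]), 'ee_pos': array([ 0.165619  , -0.62797433,  0.23045741]), 'orientation': array([-3.13984502e+00, -7.71503489e-06,  2.57836798e-01]), 'ft_force': array([-0.70018383,  0.26825156, -0.70128944]), 'ft_torque': array([ 0.02540739, -0.02037816,  0.03699789]), 'grip_width': 1.0015384445847748}
```

View pics/top0.png

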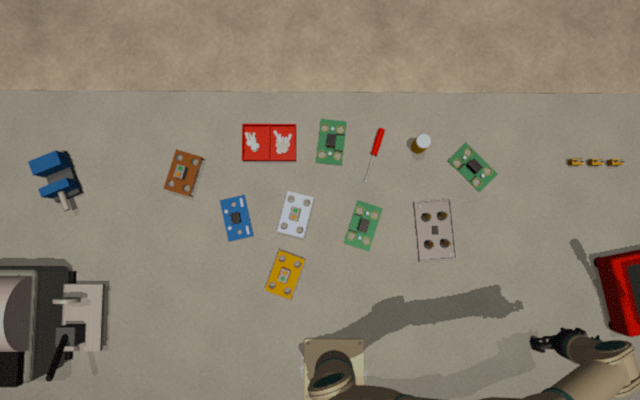

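View pics/side0.png

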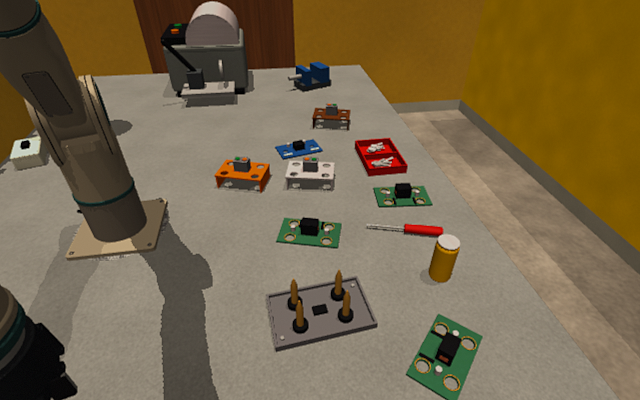

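Top view, possible boards: green at (363,225), (331,142) and (472,167). The base is near (333,385), so (363,225) is nearest. The blue board at (236,218) is the old one. Possible covers: aluminium at (295,214), orange at (286,274) and brown at (184,172), so I choose the aluminium one. The tray is at (434,230). Next I take a close crop and measure.

Run:
```python
from h import *
c=load('top'); s=load('side')
cv2.imwrite('pics/crop1.png',cv2.resize(c['img'][175:285,265:465,::-1],None,fx=4,fy=4,interpolation=cv2.INTER_CUBIC))
hsv=cv2.cvtColor(c['img'],cv2.COLOR_RGB2HSV)
P=pts(c)
g=cv2.inRange(hsv,(45,80,40),(90,255,255))
cs,_=cv2.findContours(g,cv2.RETR_EXTERNAL,2)
for k in cs:
    if cv2.contourArea(k)<200: continue
    w=ray(c,k[:,0,:],0.005)[:,:2].astype(np.float32)
    r=cv2.minAreaRect(w*1000); print('green',k.mean(0),r, 'dist',np.hypot(*r[0]))
# white plate
m=cv2.inRange(hsv,(0,0,150),(180,60,255)); 
cs,_=cv2.findContours(m,cv2.RETR_EXTERNAL,2)
for k in cs:
    if cv2.contourArea(k)<300: continue
    w=ray(c,k[:,0,:],0.047)[:,:2].astype(np.float32)
    print('light',k.mean(0),cv2.minAreaRect(w*1000))
for uv in [(363,225),(363,218),(295,214),(290,205),(434,230),(420,210),(400,280)]: print(uv,P[uv[1],uv[0]])
```

```text
green [[362.75657895 224.625     ]] ((492.9695739746094, -100.4378433227539), (89.76813507080078, 155.74652099609375), 72.20721435546875) dist 503.0971687815724
green [[474.7 164.1]] ((701.7607421875, -489.1845703125), (155.63534545898438, 90.85929107666016), 45.57892990112305) dist 855.4353763478432
green [[330.07563025 142.58823529]] ((790.12353515625, 13.383853912353516), (89.81743621826172, 156.60549926757812), 83.88076782226562) dist 790.2368811649815
light [[ 77.92592593 313.49382716]] ((175.0023956298828, 865.384521484375), (218.942138671875, 154.1914520263672), 0.24244919419288635)
light [[315.6894198  304.95904437]] ((235.36434936523438, 64.8891830444336), (144.0524444580078, 167.15345764160156), 17.91629981994629)
light [[341.71686747 264.24698795]] ((359.3240966796875, -32.732765197753906), (200.8203582763672, 111.3906478881836), 10.225761413574219)
light [[494.43973941 237.69381107]] ((442.88897705078125, -564.9200439453125), (162.5847930908203, 161.9136962890625), 51.00290298461914)
light [[437.14159292 228.45132743]] ((476.1184387207031, -341.1676025390625), (199.029357
[... 1047 characters left out ...]
0938, 1005.9219970703125), (127.77799224853516, 230.22894287109375), 2.3174333572387695)
light [[526.7388724   71.09792285]] ((1032.28271484375, -682.5010986328125), (147.00086975097656, 179.89340209960938), 60.54365158081055)
light [[336.80811404  77.44883041]] ((966.1842041015625, 25.5743408203125), (553.3654174804688, 1222.8399658203125), 0.9423778057098389)
(363, 225) [ 0.49259749 -0.09896584  0.03789819]
(363, 218) [ 0.51838829 -0.10199211 -0.00155257]
(295, 214) [0.52720214 0.13281341 0.08086788]
(290, 205) [0.5597948  0.1526193  0.04644904]
(434, 230) [ 0.47704547 -0.34906404  0.01352298]
(420, 210) [ 0.54755843 -0.30321528  0.0012091 ]
(400, 280) [ 0.30218738 -0.23112066 -0.00040436]
```

View pics/crop1.png

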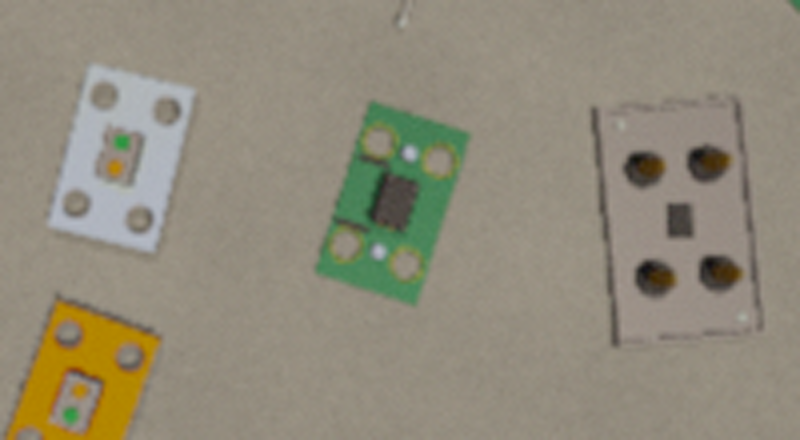

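```bash
python3 - <<'E'
from h import *
def rect(c,k,z):
    w=ray(c,k[:,0,:],z)[:,:2].astype(np.float32); return cv2.minAreaRect(w*1000)
for n,R in (('top',dict(cover=(268,185,322,245),tray=(408,192,462,268),board=(340,195,388,255))),('side',dict(cover=(280,152,340,194),tray=(260,265,380,352),board=(270,208,345,252)))):
    c=load(n); hsv=cv2.cvtColor(c['img'],cv2.COLOR_RGB2HSV); P=pts(c)
    for o,(a,b,d,e) in R.items():
        M=np.zeros(hsv.shape[:2],np.uint8); M[b:e,a:d]=255
        print(n,o)
        if o=='tray':
            for nm,m,z in (('black',cv2.inRange(hsv,(0,0,0),(180,255,50))&M,.02),('brass',cv2.inRange(hsv,(8,120,40),(28,255,255))&M,.092)):
                cs,_=cv2.findContours(m,cv2.RETR_EXTERNAL,2)
                for k in cs:
                    if cv2.contourArea(k)<8: continue
                    cc,r=cv2.minEnclosingCircle(k); kk=k[:,0,:]; 
                    print(nm,cv2.contourArea(k),np.round(cc,1),kk[kk[:,1].argmin()],kk[kk[:,0].argmax()],np.round(ray(c,cc,z),4))
            if n=='top':
              m=((P[...,2]>.007)*255).astype(np.uint8)&M
              cs,_=cv2.findContours(m,cv2.RETR_EXTERNAL,2); k=max(cs,key=cv2.contourArea); print('outl',rect(c,k,.016))
        else:
            if o=='board': m=cv2.inRange(hsv,(45,80,40),(90,255,255))&M; z=.005
            else: m=((P[...,2]>.035)*255).astype(np.uint8)&M; z=.047
            cs,h=cv2.findContours(m,cv2.RETR_CCOMP,2)
            for i,k in enumerate(cs):
                if cv2.contourArea(k)<15: continue
                cc=np.array(cv2.minAreaRect(k)[0]); print('hole' if h[0][i][3]>=0 else 'out',cv2.contourArea(k),np.round(cc,1),np.round(ray(c,cc,z),4),np.round(np.array(sum(map(lambda t:list(t) if isinstance(t,tuple) else [t],rect(c,k,z)),[])),1))
E
python3 - <<'E'
import sys;sys.path.insert(0,'.')
from h import *
s=load('side')
cv2.imwrite('pics/crop2.png',cv2.resize(s['img'][145:355,255:385,::-1],None,fx=2.8,fy=2.8,interpolation=cv2.INTER_CUBIC))
E
```

```text
top cover
out 1086.0 [295.3 214.3] [[0.5278 0.1341 0.047 ]] [528.  133.9  94.1 143.1  76.3]
hole 48.5 [299.8 229.8] [[0.475  0.1183 0.047 ]] [475.  118.3  26.7  24.1  45.4]
hole 47.5 [284.3 225.8] [[0.4884 0.1715 0.047 ]] [488.4 171.5  24.3  26.5  45.5]
hole 46.5 [306.8 202.8] [[0.5678 0.0951 0.047 ]] [567.8  95.1  26.8  24.3  45.3]
hole 46.0 [291. 199.] [[0.5805 0.1494 0.047 ]] [580.5 149.4  24.5  24.3  45.4]
top tray
brass 14.0 [430. 244.] [428 242] [433 245] [[ 0.4291 -0.3175  0.092 ]]
brass 17.5 [446. 243.] [444 241] [449 244] [[ 0.4327 -0.3708  0.092 ]]
brass 14.5 [427.5 216.5] [425 215] [430 217] [[ 0.5205 -0.3102  0.092 ]]
brass 15.5 [443. 215.] [443 213] [446 216] [[ 0.5258 -0.3621  0.092 ]]
outl ((476.62042236328125, -351.76055908203125), (209.8273468017578, 133.55503845214844), 5.039970397949219)
top board
out 688.5 [362.7 225.2] [[ 0.4927 -0.1004  0.005 ]] [ 493.  -100.4   89.8  155.7   72.2]
hole 142.0 [363.5 225.2] [[ 0.493  -0.1031  0.005 ]] [ 493.  -103.    38.8   53.4   71.9]
side cover
out 837.5 [310.  169.1] [[0.531  0.1361 0.047 ]] [533.3 138.9 136.9 143.8  76.4]
h
[... 566 characters left out ...]
5 309.5] [323 304] [327 312] [[ 0.478  -0.3595  0.02  ]]
black 53.0 [292.5 303.5] [290 297] [296 305] [[ 0.4242 -0.3349  0.02  ]]
black 87.0 [337.5 293.5] [334 287] [344 294] [[ 0.5235 -0.3254  0.02  ]]
brass 135.0 [345.  302.5] [347 290] [349 310] [[ 0.5194 -0.4039  0.092 ]]
brass 269.0 [297. 302.] [293 278] [303 324] [[ 0.4301 -0.3872  0.092 ]]
brass 121.5 [337.5 281.5] [339 269] [341 290] [[ 0.5157 -0.3517  0.092 ]]
side board
out 846.0 [308.6 232.3] [[ 0.4915 -0.1042  0.005 ]] [ 493.7 -102.9   95.1  158.    72.1]
hole 108.0 [326. 240.] [[ 0.5317 -0.1407  0.005 ]] [ 531.8 -140.4   37.3   36.3   80.4]
hole 101.5 [289.3 236.8] [[ 0.4392 -0.1128  0.005 ]] [ 439.4 -112.1   36.1   35.7   47.9]
```

View pics/crop2.png

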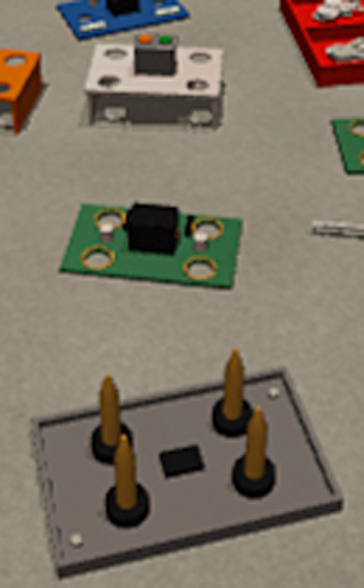

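Run:
```python
from h import *
t=load('top');s=load('side')
a=ray(t,[(430,215.7),(447,215),(433.5,243.5),(450,242.7)],.09)
b=ray(s,[(339,270),(347,290.2),(293.6,279),(299.3,299.8)],.092)
L=np.array([(48,28),(48,-28),(-48,28),(-48,-28)])
for w in(a,b):
    print(np.round(w*1000,1).tolist(),w.mean(0), np.degrees(np.arctan2(*( (w[0]-w[2]+w[1]-w[3])[[1,0]]))), np.hypot(*(w[0]-w[2])[:2]),np.hypot(*(w[0]-w[1])[:2]))
# black shoulders in top
hsv=cv2.cvtColor(t['img'],cv2.COLOR_RGB2HSV)
cv2.imwrite('pics/crop3.png',cv2.resize(t['img'][192:268,405:465,::-1],None,fx=7,fy=7,interpolation=cv2.INTER_CUBIC))
cv2.imwrite('pics/crop4.png',cv2.resize(s['img'][265:350,260:380,::-1],None,fx=6,fy=6,interpolation=cv2.INTER_CUBIC))
```

```text
[[523.3, -319.0, 90.0], [526.0, -375.9, 90.0], [430.8, -329.6, 90.0], [433.8, -384.6, 90.0]] [ 0.47847788 -0.3522874   0.09      ] 5.946388456160006 0.09311893226941247 0.05696262037707906
[[524.9, -322.4, 92.0], [529.6, -376.1, 92.0], [430.0, -330.4, 92.0], [435.0, -382.9, 92.0]] [ 0.47987511 -0.35298031  0.092     ] 4.466009711669769 0.09529992820118267 0.053876573291977176
```

View pics/crop3.png

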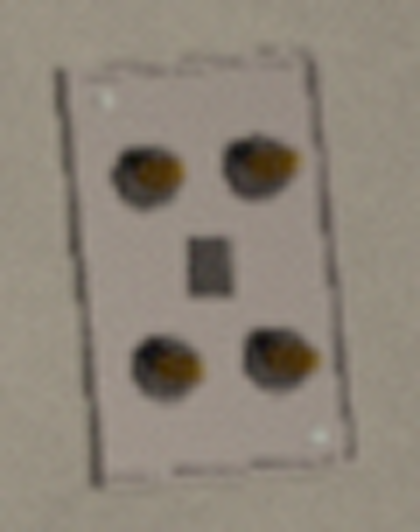

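View pics/crop4.png

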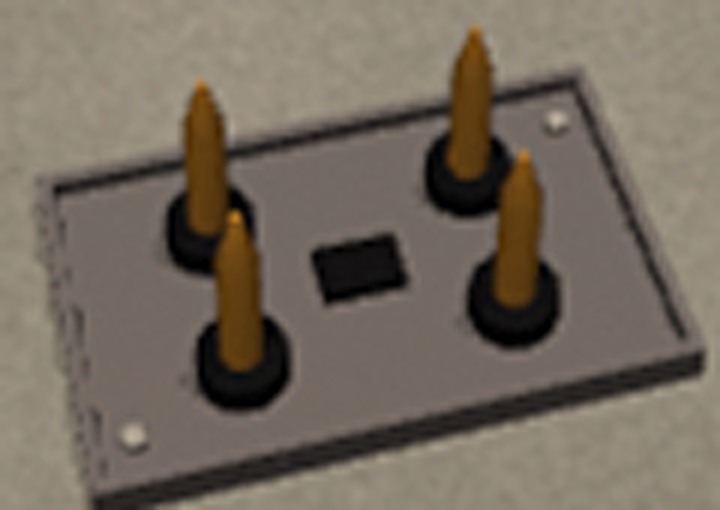

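Tray: centre about (0.478,-0.353), yaw 5.0°. The two views agree within 2 mm, and the post spacings come out at 93–95 and 54–57 mm against 96 and 56 given. Board: (0.493,-0.101), yaw -17.9°. Cover: (0.528,0.134), yaw -13.8°. Now I work out the move to the board.

```bash
cat >> h.py <<'E'
from scipy.spatial.transform import Rotation as Ro
def delta(x,y,z,yaw_deg,frm=None):
    if frm is None:
        s=manip.state(); p=s['ee_pos']; R=Ro.from_euler('xyz',s['orientation'])
    else: p=np.array(frm[:3]); R=Ro.from_euler('xyz',[np.pi,0,np.radians(frm[3])])
    T=Ro.from_euler('xyz',[np.pi,0,np.radians(yaw_deg)])
    return np.round(np.r_[R.inv().apply(np.array([x,y,z])-p),(R.inv()*T).as_rotvec()],4).tolist()
E
python3 -c "
from h import *
print(delta(.493,-.101,.12,-17.9)); print(delta(.493,-.101,.12,-17.9,(.166,-.629,.231,np.degrees(.258))))"
```

```text
[0.4509, -0.4259, 0.1112, -0.0017, 0.0005, 0.5703]
[0.4509, -0.4271, 0.111, -0.0, -0.0, 0.5704]
```

Call:
apply_moves([
  [1, 0.02, -0.02, 0, 0, 0, 0.03],
  [1, 0.05, -0.047, 0, 0, 0, 0.06],
  [1, 0.075, -0.071, 0, 0, 0, 0.1],
  [1, 0.1, -0.095, 0, 0, 0, 0.13],
  [1, 0.125, -0.118, 0, 0, 0, 0.16],
  [1, 0.15, -0.142, 0, 0, 0, 0.2],
  [1, 0.175, -0.166, 0, 0, 0, 0.23],
  [1, 0.2, -0.19, 0, 0, 0, 0.26],
  [1, 0.225, -0.213, 0, 0, 0, 0.29],
  [1, 0.25, -0.237, 0, 0, 0, 0.32],
  [1, 0.275, -0.261, 0, 0, 0, 0.35],
  [1, 0.3, -0.285, 0, 0, 0, 0.38],
  [1, 0.325, -0.308, 0, 0, 0, 0.42],
  [1, 0.35, -0.332, 0, 0, 0, 0.45],
  [1, 0.375, -0.355, 0, 0, 0, 0.48],
  [1, 0.4, -0.379, 0.02, 0, 0, 0.51],
  [1, 0.42, -0.398, 0.05, 0, 0, 0.54],
  [1, 0.44, -0.417, 0.08, 0, 0, 0.57],
  [1, 0.451, -0.427, 0.1, 0, 0, 0.57],
  [1, 0.451, -0.427, 0.111, 0, 0, 0.57],
])

```text
time: 1.77
ee_pos: [0.4936, -0.0959, 0.1175]
orientation: [-3.14, 0.003, -0.306]
ft_force: [0.1, 0.1, 0.6]
grip_width: 1.002
```

```bash
python3 -c "
from h import *
s=manip.state();print(s['ee_pos'],s['orientation'],s['ft_force'])
cap('top','top1');c=cap('side','side1')
print(delta(.493,-.101,.009,-17.9))"
```

```text
[ 0.49363393 -0.09585141  0.11754764] [-3.13982443  0.00318635 -0.30568859] [0.09562691 0.08848927 0.64885422]
[0.0024, 0.001, 0.1092, 0.0007, 0.0049, 0.0024]
```

View pics/side1.png

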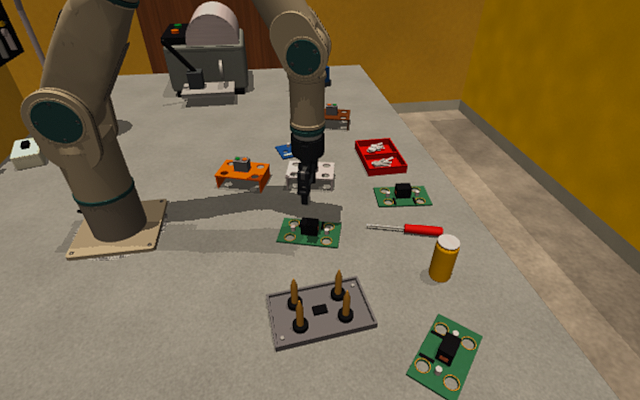

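The gripper is open above the board's block, side view (305,200) over (310,227). I go straight down and grip.

Call:
apply_moves([
  [1, 0, 0, 0.012, 0, 0, 0],
  [1, 0, 0, 0.03, 0, 0, 0],
  [1, 0, 0, 0.05, 0, 0, 0],
  [1, 0, 0, 0.068, 0, 0, 0],
  [1, 0, 0, 0.084, 0, 0, 0],
  [1, 0, 0, 0.096, 0, 0, 0],
  [1, 0, 0, 0.104, 0, 0, 0],
  [1, 0, 0, 0.108, 0, 0, 0],
  [1, 0, 0, 0.109, 0, 0, 0],
  [1, 0, 0, 0.109, 0, 0, 0],
  [1, 0, 0, 0.109, 0, 0, 0],
], force=40)

```text
time: 2.78
ee_pos: [0.4935, -0.1009, 0.0121]
orientation: [-3.141, -0.001, -0.312]
ft_force: [-0.4, 0.2, 0.8]
grip_width: 1.001
```

```bash
python3 -c "
from h import *
s=manip.state();print(s['ee_pos'],s['orientation'],s['ft_force'])
c=cap('side')
cv2.imwrite('pics/s2.png',cv2.resize(c['img'][150:260,250:370,::-1],None,fx=5,fy=5,interpolation=2))"
```

```text
[ 0.49354115 -0.10092392  0.01208656] [-3.14147794e+00 -1.39403713e-03 -3.12437991e-01] [-0.38058266  0.16753441  0.7603635 ]
```

View pics/s2.png

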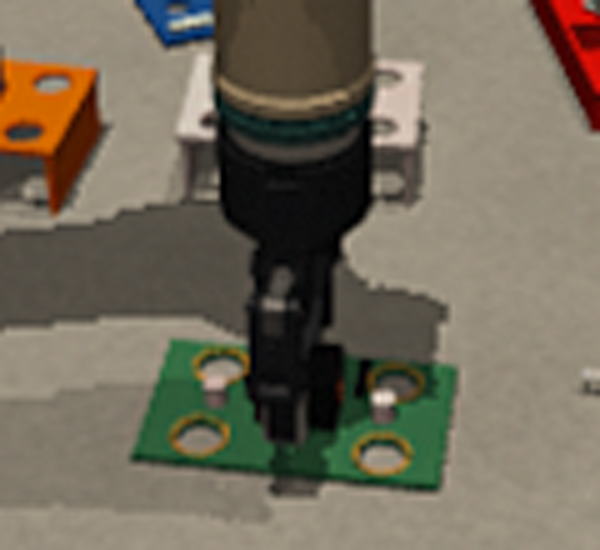

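The fingers straddle the block, with the near finger at crop (283,400). I lower 2 mm, close, then lift a little.

Call:
apply_moves([
  [1, 0, 0, 0.002, 0, 0, 0],
  [-1, 0, 0, 0.002, 0, 0, 0],
  [-1, 0, 0, 0.002, 0, 0, 0],
  [-1, 0, 0, 0.002, 0, 0, 0],
  [-1, 0, 0, 0.002, 0, 0, 0],
  [-1, 0, 0, 0.002, 0, 0, 0],
  [-1, 0, 0, 0.002, 0, 0, 0],
  [-1, 0, 0, 0.002, 0, 0, 0],
  [-1, 0, 0, 0.002, 0, 0, 0],
  [-1, 0, 0, 0.002, 0, 0, 0],
  [-1, 0, 0, 0.002, 0, 0, 0],
  [-1, 0, 0, 0.002, 0, 0, 0],
], force=60)

```text
time: 3.83
ee_pos: [0.4931, -0.1008, 0.0096]
orientation: [3.142, -0.0, -0.312]
ft_force: [-0.4, -1.0, 5.7]
grip_width: 0.349
```

Call:
apply_moves([
  [-1, 0, 0, -0.005, 0, 0, 0],
  [-1, 0, 0, -0.015, 0, 0, 0],
  [-1, 0, 0, -0.03, 0, 0, 0],
  [-1, 0, 0, -0.045, 0, 0, 0],
  [-1, 0, 0, -0.065, 0, 0, 0],
  [-1, 0, 0, -0.085, 0, 0, 0],
  [-1, 0, 0, -0.105, 0, 0, 0],
  [-1, 0, 0, -0.12, 0, 0, 0],
  [-1, 0, 0, -0.13, 0, 0, 0],
  [-1, 0, 0, -0.135, 0, 0, 0],
  [-1, 0, 0, -0.135, 0, 0, 0],
  [-1, 0, 0, -0.135, 0, 0, 0],
])

```text
time: 4.83
ee_pos: [0.4926, -0.1005, 0.144]
orientation: [3.142, 0.001, -0.312]
ft_force: [-0.4, -0.7, -2.4]
grip_width: 0.343
```

```bash
python3 -c "
from h import *
s=manip.state();print(s['ee_pos'],s['orientation'],s['ft_force'],s['grip_width'])
c=cap('side','s3')
print(delta(.478,-.353,.146,5.0))
print(delta(.478,-.353,.146,5.0,(.493,-.101,.144,-17.9)))"
```

```text
[ 0.49261051 -0.10048802  0.14401197] [ 3.14156196e+00  6.75438049e-04 -3.12065552e-01] [-0.37634714 -0.74962205 -2.43798638] 0.3433371424783936
[0.0639, 0.2448, -0.0024, -0.0001, 0.0016, -0.3993]
[0.0632, 0.2444, -0.002, -0.0, 0.0, -0.3997]
```

View pics/s3.png

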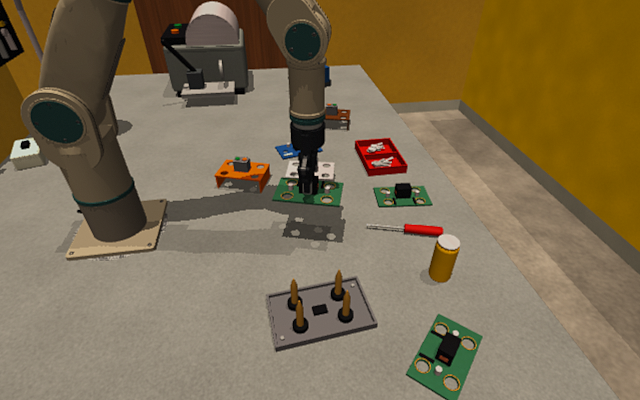

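Board lifted, at side (308,190), level, and the width matches the 30 mm block. I carry it over the tray at the same height.

Call:
apply_moves([
  [-1, 0.002, 0.008, 0, 0, 0, -0.01],
  [-1, 0.006, 0.024, 0, 0, 0, -0.04],
  [-1, 0.012, 0.045, 0, 0, 0, -0.08],
  [-1, 0.018, 0.068, 0, 0, 0, -0.12],
  [-1, 0.024, 0.092, 0, 0, 0, -0.16],
  [-1, 0.03, 0.116, 0, 0, 0, -0.2],
  [-1, 0.036, 0.14, 0, 0, 0, -0.24],
  [-1, 0.042, 0.164, 0, 0, 0, -0.28],
  [-1, 0.048, 0.186, 0, 0, 0, -0.31],
  [-1, 0.053, 0.206, 0, 0, 0, -0.34],
  [-1, 0.058, 0.222, 0, 0, 0, -0.37],
  [-1, 0.061, 0.235, 0, 0, 0, -0.39],
  [-1, 0.063, 0.242, 0, 0, 0, -0.399],
  [-1, 0.0635, 0.2445, 0, 0, 0, -0.4],
  [-1, 0.0635, 0.2445, 0, 0, 0, -0.4],
  [-1, 0.0635, 0.2445, 0, 0, 0, -0.4],
  [-1, 0.0635, 0.2445, 0, 0, 0, -0.4],
])

```text
time: 6.3
ee_pos: [0.4786, -0.3514, 0.1441]
orientation: [-3.14, 0.0, 0.089]
ft_force: [0.4, 1.1, -1.8]
grip_width: 0.341
```

Run:
```python
from h import *
s=manip.state();print(s['ee_pos'],s['orientation'],s['ft_force'],s['grip_width'])
zb=s['ee_pos'][2]-.0096+.005
for n in('top','side'):
    c=cap(n)
    hsv=cv2.cvtColor(c['img'],cv2.COLOR_RGB2HSV)
    m=cv2.inRange(hsv,(45,80,30),(90,255,255)); M=np.zeros_like(m)
    a,b,d,e=(395,180,480,280) if n=='top' else (240,200,400,370)
    M[b:e,a:d]=255; m&=M
    cs,_=cv2.findContours(m,cv2.RETR_EXTERNAL,2)
    k=np.vstack([q for q in cs if cv2.contourArea(q)>40])
    w=ray(c,k[:,0,:],zb)[:,:2].astype(np.float32); print(n,cv2.minAreaRect(w*1000))
    cv2.imwrite(f'pics/{n}4.png',cv2.resize(c['img'][b:e,a:d,::-1],None,fx=5 if n=='top' else 4,fy=5 if n=='top' else 4,interpolation=2))
```

```text
[ 0.47857302 -0.35142623  0.14412234] [-3.14045723e+00  2.01992533e-04  8.92651288e-02] [ 0.37740353  1.08479972 -1.77728681] 0.3413489317555793
top ((434.3026428222656, -363.9969482421875), (262.63775634765625, 118.88861083984375), 17.626815795898438)
side ((560.9305419921875, -304.22955322265625), (372.8021240234375, 151.8103485107422), 30.455652236938477)
```

View pics/top4.png

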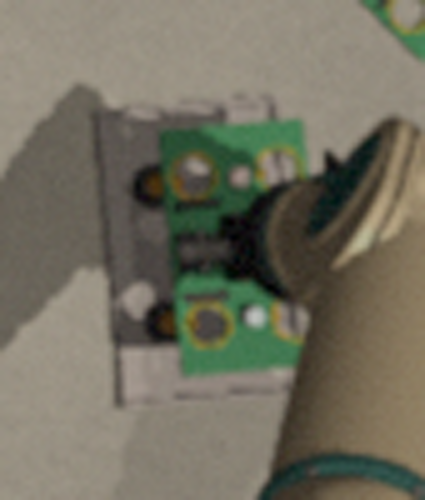

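View pics/side4.png

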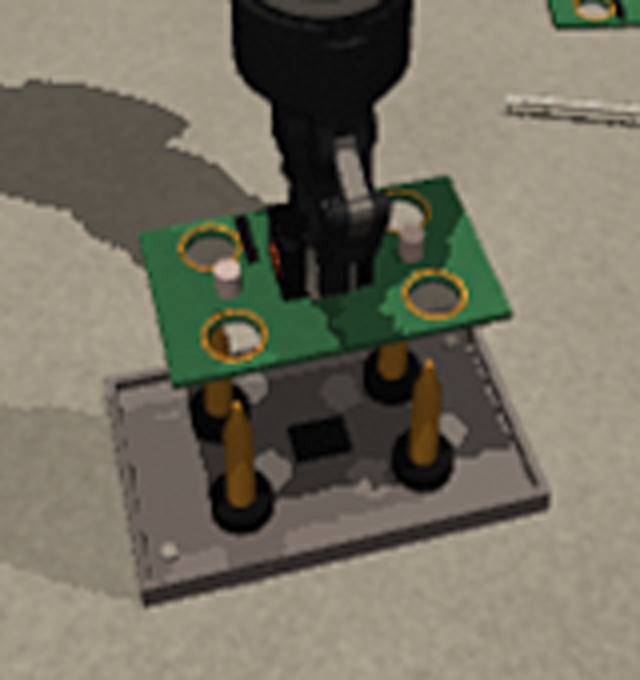

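Run:
```python
from h import *
s=load('side');t=load('top')
z=.1441-.0096+.005
L=np.array([(48,28),(48,-28),(-48,28),(-48,-28)])/1000.
C=np.array([(80,47),(80,-47),(-80,47),(-80,-47)])/1000.
def fit(loc,w):
    lc=loc-loc.mean(0);wc=w-w.mean(0)
    th=np.arctan2((lc[:,0]*wc[:,1]-lc[:,1]*wc[:,0]).sum(),(lc*wc).sum())
    R=np.array([[np.cos(th),-np.sin(th)],[np.sin(th),np.cos(th)]])
    p=w.mean(0)-R@loc.mean(0); return np.round(p*1000,1),np.round(np.degrees(th),2),np.round(1000*(w-(loc@R.T+p)),1).tolist()
sp=lambda l:np.array(l)/4+(240,200)-.375
tp=lambda l:np.array(l)/5+(395,180)-.4
# side order: far-right=(+48,+28); near-right=(+,-); far-left=(-,+); near-left
print('side corners',fit(C,ray(s,sp([(448,176),(512,312),(142,234),(173,377)]),z)[:,:2]))
print('side holes',fit(L[1:],ray(s,sp([(435,295),(210,247),(235,335)]),z)[:,:2]))
print('top holes',fit(L[[0,2]],ray(t,tp([(196,174),(210,325)]),z)[:,:2]))
print('top corners',fit(C[[0,2,1]],ray(t,tp([(161,130),(183,375),(302,121)]),z)[:,:2]))
print('side tips',fit(L,ray(s,[(339,270),(347,290.2),(293.6,279),(299.3,299.8)],.092)[:,:2]))
print('top tips',fit(L,ray(t,[(430,215.7),(447,215),(433.5,243.5),(450,242.7)],.091)[:,:2]))
# side shoulder tops: crop4 post/shoulder: bottom of post at z=.02 centre
s4=lambda l:np.array(l)/6+(260,265)-.42
print('side postbase',fit(L,ray(s,s4([(467,174),(514,302),(207,230),(241,364)]),.020)[:,:2]))
t3=lambda l:np.array(l)/7+(405,192)-.43
print('top shoulder',fit(L,ray(t,t3([(148,177),(258,168),(167,367),(278,358)]),.02)[:,:2]))
```

```text
side corners (array([ 480.1, -350.9]), np.float64(4.65), [[-1.3, -0.7], [-0.4, 0.2], [1.0, -2.2], [0.7, 2.6]])
side holes (array([ 480. , -350.8]), np.float64(4.84), [[0.1, -0.2], [-0.4, 0.2], [0.3, 0.0]])
top holes (array([ 478.8, -352.5]), np.float64(4.6), [[0.8, 0.1], [-0.8, -0.1]])
top corners (array([ 477.8, -350.7]), np.float64(4.52), [[-0.1, -0.8], [1.4, -0.6], [-1.2, 1.3]])
side tips (array([ 479.9, -353. ]), np.float64(4.66), [[-0.5, -1.3], [-0.4, 0.9], [0.2, -1.5], [0.7, 1.9]])
top tips (array([ 478.5, -352. ]), np.float64(5.14), [[-0.5, 1.1], [-2.8, -0.0], [2.7, -0.9], [0.6, -0.1]])
side postbase (array([ 478. , -357.7]), np.float64(4.97), [[-0.1, 0.1], [-0.1, -0.2], [-0.1, 0.1], [0.2, 0.1]])
top shoulder (array([ 477.8, -351. ]), np.float64(5.11), [[-0.5, -0.4], [-0.8, 0.4], [0.8, -0.3], [0.5, 0.3]])
```

Board and posts agree within about 1 mm in both views: board (479,-351), 4.7°; posts (478.5,-351.5), 5°. I go down until just above the shoulders.

Call:
apply_moves([
  [-1, 0, 0, 0.006, 0, 0, 0],
  [-1, 0, 0, 0.016, 0, 0, 0],
  [-1, 0, 0, 0.028, 0, 0, 0],
  [-1, 0, 0, 0.036, 0, 0, 0],
  [-1, 0, 0, 0.042, 0, 0, 0],
  [-1, 0, 0, 0.048, 0, 0, 0],
  [-1, 0, 0, 0.054, 0, 0, 0],
  [-1, 0, 0, 0.06, 0, 0, 0],
  [-1, 0, 0, 0.066, 0, 0, 0],
  [-1, 0, 0, 0.073, 0, 0, 0],
  [-1, 0, 0, 0.08, 0, 0, 0],
  [-1, 0, 0, 0.087, 0, 0, 0],
  [-1, 0, 0, 0.094, 0, 0, 0],
  [-1, 0, 0, 0.1, 0, 0, 0],
  [-1, 0, 0, 0.105, 0, 0, 0],
  [-1, 0, 0, 0.108, 0, 0, 0],
  [-1, 0, 0, 0.108, 0, 0, 0],
])

```text
time: 7.82
ee_pos: [0.478, -0.3525, 0.0355]
orientation: [-3.141, 0.001, 0.088]
ft_force: [0.2, 0.1, -3.1]
grip_width: 0.344
```

Run:
```python
from h import *
s=manip.state();print(s['ee_pos'],s['orientation'],s['ft_force'],s['grip_width'])
c=cap('side')
cv2.imwrite('pics/side5.png',cv2.resize(c['img'][240:360,240:400,::-1],None,fx=4,fy=4,interpolation=2))
```

```text
[ 0.47798067 -0.35253088  0.03554095] [-3.14080786e+00  8.74489755e-04  8.78530860e-02] [ 0.22074222  0.06719685 -3.0899177 ] 0.3443382319149776
```

View pics/side5.png

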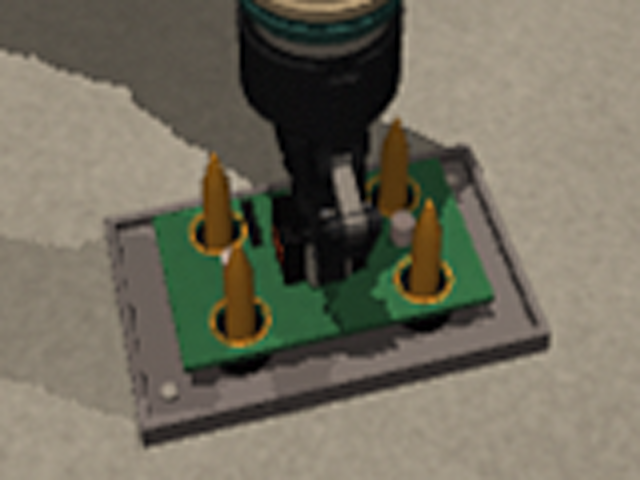

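All four posts are through and well centred, and board z is about 26 mm. I lower the last 6 mm and release.

Call:
apply_moves([
  [-1, 0, 0, 0.002, 0, 0, 0],
  [-1, 0, 0, 0.004, 0, 0, 0],
  [-1, 0, 0, 0.0055, 0, 0, 0],
  [-1, 0, 0, 0.006, 0, 0, 0],
  [-1, 0, 0, 0.006, 0, 0, 0],
  [-1, 0, 0, 0.006, 0, 0, 0],
])

```text
time: 8.37
ee_pos: [0.4784, -0.3528, 0.0304]
orientation: [3.142, -0.0, 0.088]
ft_force: [-0.2, 0.8, -2.5]
grip_width: 0.343
```

Call:
apply_moves([
  [0.1, 0, 0, 0, 0, 0, 0],
  [0.4, 0, 0, 0, 0, 0, 0],
  [0.8, 0, 0, 0, 0, 0, 0],
  [1, 0, 0, 0, 0, 0, 0],
  [1, 0, 0, 0, 0, 0, 0],
  [1, 0, 0, 0, 0, 0, 0],
  [1, 0, 0, 0, 0, 0, 0],
  [1, 0, 0, 0, 0, 0, 0],
])

```text
time: 9.03
ee_pos: [0.4784, -0.3529, 0.0304]
orientation: [3.142, -0.0, 0.088]
ft_force: [0.3, -0.1, 0.3]
grip_width: 1.0
```

Run:
```python
from h import *
s=manip.state();print(s['ee_pos'],s['orientation'],s['ft_force'],s['grip_width'])
print(delta(.528,.134,.2,-13.8))
```

```text
[ 0.47836052 -0.35287315  0.03036403] [ 3.14152592e+00 -9.92988506e-05  8.77584694e-02] [ 0.28354081 -0.10320115  0.32679502] 0.9999901006847033
[0.0921, -0.4806, -0.1697, 0.0, -0.0001, 0.3286]
```

Call:
apply_moves([
  [1, 0, 0, -0.01, 0, 0, 0],
  [1, 0, 0, -0.03, 0, 0, 0],
  [1, 0, 0, -0.06, 0, 0, 0],
  [1, 0, 0, -0.09, 0, 0, 0],
  [1, 0, -0.01, -0.12, 0, 0, 0],
  [1, 0.005, -0.03, -0.145, 0, 0, 0.02],
  [1, 0.01, -0.06, -0.16, 0, 0, 0.05],
  [1, 0.017, -0.09, -0.168, 0, 0, 0.07],
  [1, 0.023, -0.12, -0.17, 0, 0, 0.09],
  [1, 0.03, -0.155, -0.17, 0, 0, 0.12],
  [1, 0.037, -0.19, -0.17, 0, 0, 0.14],
  [1, 0.044, -0.225, -0.17, 0, 0, 0.16],
  [1, 0.05, -0.26, -0.17, 0, 0, 0.18],
  [1, 0.057, -0.295, -0.17, 0, 0, 0.21],
  [1, 0.064, -0.33, -0.17, 0, 0, 0.23],
  [1, 0.071, -0.365, -0.17, 0, 0, 0.26],
  [1, 0.078, -0.4, -0.17, 0, 0, 0.28],
  [1, 0.085, -0.435, -0.17, 0, 0, 0.3],
  [1, 0.09, -0.465, -0.17, 0, 0, 0.32],
  [1, 0.092, -0.4805, -0.17, 0, 0, 0.3285],
])

```text
time: 10.7
ee_pos: [0.5278, 0.1393, 0.2011]
orientation: [-3.138, -0.0, -0.236]
ft_force: [-0.0, -0.0, 0.5]
grip_width: 1.003
```

Call:
apply_moves([
  [1, 0, 0, 0, 0, 0, 0],
  [1, 0, 0, 0, 0, 0, 0],
  [1, 0, 0, 0, 0, 0, 0],
])

```text
time: 10.95
ee_pos: [0.5278, 0.1323, 0.2007]
orientation: [3.141, -0.0, -0.242]
ft_force: [-0.9, -0.4, 0.0]
grip_width: 0.998
```

Run:
```python
from h import *
s=manip.state();print(s['ee_pos'],s['orientation'],s['ft_force'],s['grip_width'])
print(delta(.529,.134,.059,-13.8))
c=cap('side','side6f')
cv2.imwrite('pics/side6.png',cv2.resize(c['img'][240:360,240:400,::-1],None,fx=4,fy=4,interpolation=2))
P=pts(c);print(P[315:330:3,300:340:6,2].round(3))
```

```text
[0.52777102 0.13231108 0.20070309] [ 3.14061662e+00 -3.92314612e-04 -2.41951117e-01] [-0.90943237 -0.44447533  0.03430716] 0.9979448251534162
[0.0007, -0.0021, 0.1417, 0.001, -0.0004, -0.0011]
[[0.058 0.026 0.027 0.024 0.026 0.026 0.025]
 [0.048 0.027 0.025 0.025 0.025 0.025 0.024]
 [0.039 0.02  0.026 0.025 0.027 0.025 0.026]
 [0.03  0.024 0.025 0.024 0.024 0.023 0.007]
 [0.02  0.025 0.024 0.023 0.008 0.006 0.008]]
```

View pics/side6.png

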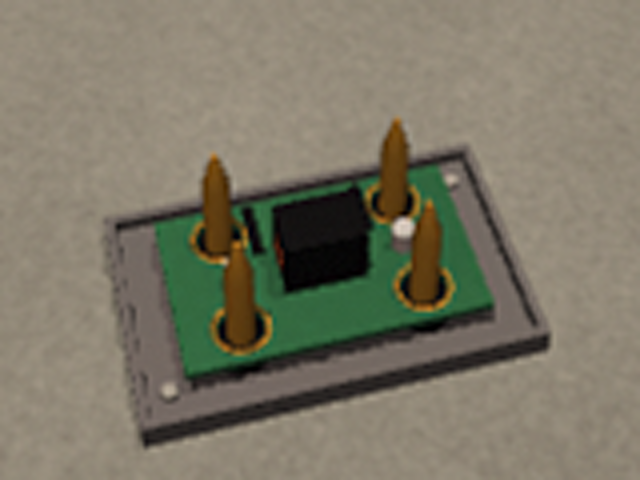

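View pics/side6f.png

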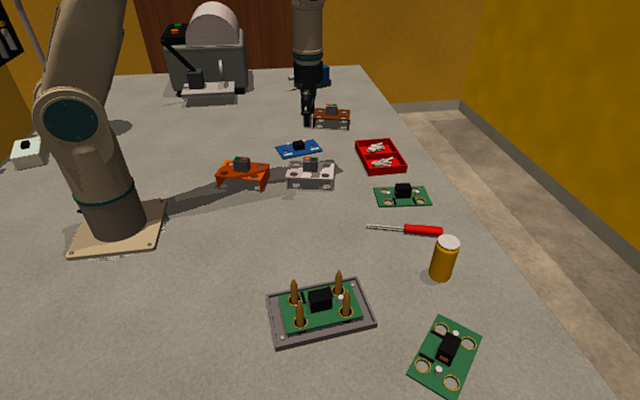

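Board seated: its top measures 25 mm, holes centred on the posts. The gripper is above the aluminium cover, side (311,172). I descend and grip.

Call:
apply_moves([
  [1, 0, -0.001, 0.01, 0, 0, 0],
  [1, 0, -0.002, 0.03, 0, 0, 0],
  [1, 0.001, -0.002, 0.055, 0, 0, 0],
  [1, 0.001, -0.002, 0.08, 0, 0, 0],
  [1, 0.001, -0.002, 0.102, 0, 0, 0],
  [1, 0.001, -0.002, 0.12, 0, 0, 0],
  [1, 0.001, -0.002, 0.133, 0, 0, 0],
  [1, 0.001, -0.002, 0.141, 0, 0, 0],
  [1, 0.001, -0.002, 0.145, 0, 0, 0],
  [1, 0.001, -0.002, 0.146, 0, 0, 0],
  [1, 0.001, -0.002, 0.146, 0, 0, 0],
  [1, 0.001, -0.002, 0.146, 0, 0, 0],
])

```text
time: 12.0
ee_pos: [0.5299, 0.1355, 0.055]
orientation: [-3.141, -0.001, -0.241]
ft_force: [1.1, 0.8, 0.1]
grip_width: 0.995
```

Run:
```python
from h import *
s=manip.state();print(s['ee_pos'],s['orientation'],s['ft_force'],s['grip_width'])
c=cap('side')
cv2.imwrite('pics/side7.png',cv2.resize(c['img'][90:210,250:370,::-1],None,fx=5,fy=5,interpolation=2))
```

```text
[0.52990618 0.13554794 0.05502504] [-3.14093011e+00 -1.29105045e-03 -2.41031499e-01] [1.05563267 0.81395226 0.13178186] 0.9946479462340945
```

View pics/side7.png

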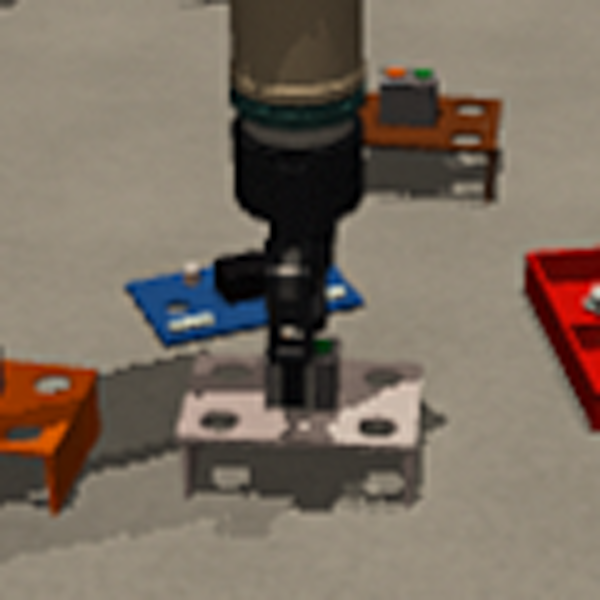

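The fingers straddle the grey block, near finger at crop (290,380), clear of the plate. I close and lift.

Call:
apply_moves([
  [-1, 0, 0, 0.001, 0, 0, 0],
  [-1, 0, 0, 0.001, 0, 0, 0],
  [-1, 0, 0, 0.001, 0, 0, 0],
  [-1, 0, 0, 0.001, 0, 0, 0],
  [-1, 0, 0, 0.001, 0, 0, 0],
  [-1, 0, 0, 0.001, 0, 0, 0],
  [-1, 0, 0, 0.001, 0, 0, 0],
  [-1, 0, 0, 0.001, 0, 0, 0],
  [-1, 0, 0, 0.001, 0, 0, 0],
  [-1, 0, 0, 0.001, 0, 0, 0],
  [-1, 0, 0, 0.001, 0, 0, 0],
], force=60)

```text
time: 12.97
ee_pos: [0.5294, 0.1356, 0.0536]
orientation: [-3.141, -0.0, -0.241]
ft_force: [-0.9, -0.8, 5.1]
grip_width: 0.343
```

Call:
apply_moves([
  [-1, 0, 0, -0.005, 0, 0, 0],
  [-1, 0, 0, -0.015, 0, 0, 0],
  [-1, 0, 0, -0.03, 0, 0, 0],
  [-1, 0, 0, -0.05, 0, 0, 0],
  [-1, 0, 0, -0.07, 0, 0, 0],
  [-1, 0, 0, -0.09, 0, 0, 0],
  [-1, 0, 0, -0.11, 0, 0, 0],
  [-1, 0, 0, -0.125, 0, 0, 0],
  [-1, 0, 0, -0.135, 0, 0, 0],
  [-1, 0, 0, -0.14, 0, 0, 0],
  [-1, 0, 0, -0.14, 0, 0, 0],
  [-1, 0, 0, -0.14, 0, 0, 0],
])

```text
time: 13.97
ee_pos: [0.5288, 0.1355, 0.1929]
orientation: [3.141, 0.001, -0.241]
ft_force: [-0.5, 1.1, -3.4]
grip_width: 0.338
```

Run:
```python
from h import *
s=manip.state();print(s['ee_pos'],s['orientation'],s['ft_force'],s['grip_width'])
c=cap('side','s8')
print(delta(.4785,-.352,.194,4.9))
```

```text
[0.52882146 0.13549682 0.19287147] [ 3.14112417e+00  7.76399222e-04 -2.40630090e-01] [-0.47434724  1.097484   -3.35583176] 0.33785599009311085
[0.0676, 0.4853, -0.0012, 0.0007, 0.0017, -0.3261]
```

View pics/s8.png

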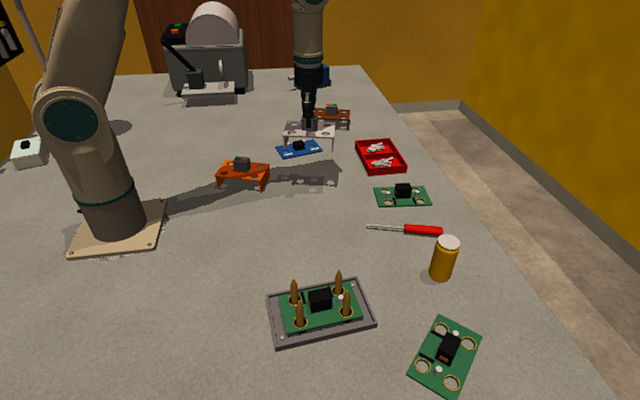

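Cover lifted level, at side (309,132). I carry it to the tray.

Call:
apply_moves([
  [-1, 0.001, 0.008, 0, 0, 0, -0.005],
  [-1, 0.003, 0.022, 0, 0, 0, -0.015],
  [-1, 0.006, 0.043, 0, 0, 0, -0.03],
  [-1, 0.009, 0.068, 0, 0, 0, -0.045],
  [-1, 0.013, 0.096, 0, 0, 0, -0.065],
  [-1, 0.017, 0.125, 0, 0, 0, -0.085],
  [-1, 0.021, 0.154, 0, 0, 0, -0.104],
  [-1, 0.026, 0.184, 0, 0, 0, -0.124],
  [-1, 0.03, 0.214, 0, 0, 0, -0.144],
  [-1, 0.034, 0.244, 0, 0, 0, -0.164],
  [-1, 0.038, 0.274, 0, 0, 0, -0.184],
  [-1, 0.042, 0.304, 0, 0, 0, -0.204],
  [-1, 0.046, 0.334, 0, 0, 0, -0.224],
  [-1, 0.05, 0.363, 0, 0, 0, -0.244],
  [-1, 0.054, 0.391, 0, 0, 0, -0.263],
  [-1, 0.058, 0.417, 0, 0, 0, -0.28],
  [-1, 0.061, 0.44, 0, 0, 0, -0.296],
  [-1, 0.064, 0.46, 0, 0, 0, -0.31],
  [-1, 0.066, 0.475, 0, 0, 0, -0.32],
  [-1, 0.0675, 0.485, 0, 0, 0, -0.326],
])

```text
time: 15.68
ee_pos: [0.4772, -0.3542, 0.1922]
orientation: [3.142, 0.002, 0.083]
ft_force: [-0.3, -1.1, -2.9]
grip_width: 0.341
```

Call:
apply_moves([
  [-1, 0, 0, 0, 0, 0, 0],
  [-1, 0, 0, 0, 0, 0, 0],
  [-1, 0, 0, 0, 0, 0, 0],
  [-1, 0, 0, 0, 0, 0, 0],
])

```text
time: 16.02
ee_pos: [0.4796, -0.3498, 0.1932]
orientation: [-3.14, 0.0, 0.087]
ft_force: [-0.5, 0.6, -2.0]
grip_width: 0.342
```

Run:
```python
from h import *
s=manip.state();print(s['ee_pos'],s['orientation'],s['ft_force'],s['grip_width'])
for n,(a,b,d,e) in (('top',(395,180,495,280)),('side',(240,190,400,360))):
    c=cap(n); k=6 if n=='top' else 4
    cv2.imwrite(f'pics/{n}9.png',cv2.resize(c['img'][b:e,a:d,::-1],None,fx=k,fy=k,interpolation=2))
```

```text
[ 0.47964389 -0.34976092  0.19315926] [-3.14030969e+00  1.00140040e-04  8.73931806e-02] [-0.47733296  0.5641786  -2.02246596] 0.3422774869323178
```

View pics/top9.png

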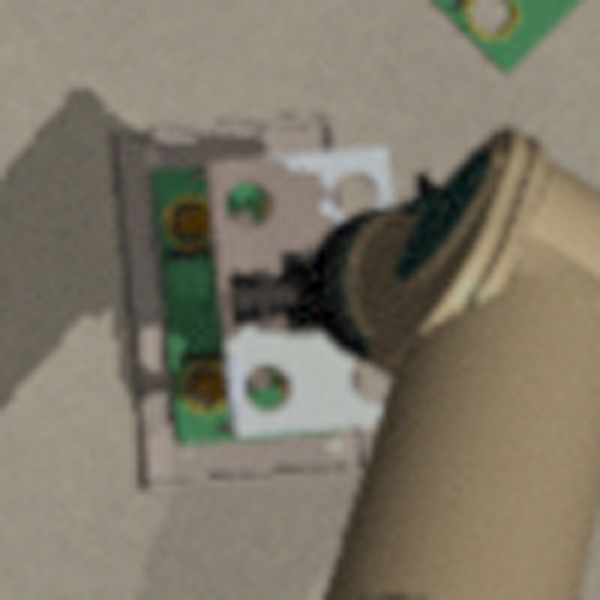

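View pics/side9.png

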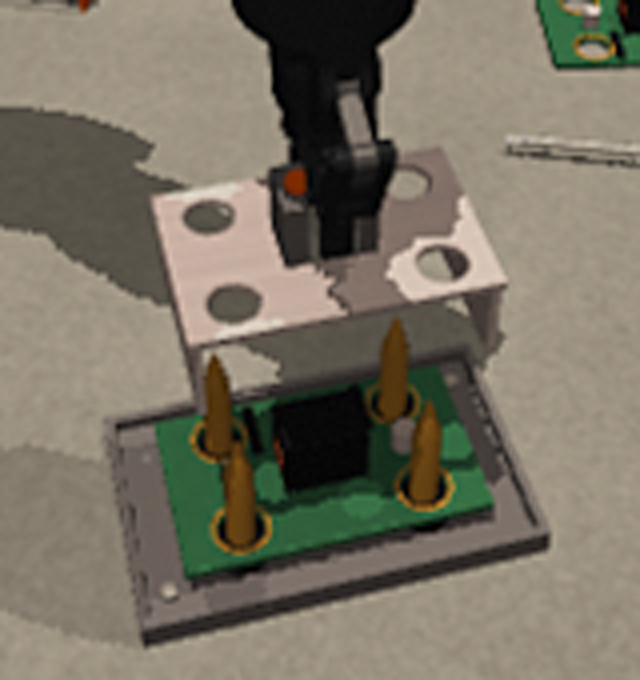

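Run:
```python
from h import *
s=load('side');t=load('top')
z=.1866
L=np.array([(48,28),(48,-28),(-48,28),(-48,-28)])/1000.
C=np.array([(72,47),(72,-47),(-72,47),(-72,-47)])/1000.
def fit(loc,w):
    lc=loc-loc.mean(0);wc=w-w.mean(0)
    th=np.arctan2((lc[:,0]*wc[:,1]-lc[:,1]*wc[:,0]).sum(),(lc*wc).sum())
    R=np.array([[np.cos(th),-np.sin(th)],[np.sin(th),np.cos(th)]])
    p=w.mean(0)-R@loc.mean(0); return np.round(p*1000,1),np.round(np.degrees(th),2),np.round(1000*(w-(loc@R.T+p)),1).tolist()
sp=lambda l:np.array(l)/4+(240,190)-.375
tp=lambda l:np.array(l)/6+(395,180)-.42
print('side holes',fit(L,ray(s,sp([(408,182),(442,263),(208,217),(234,303)]),z)[:,:2]))
print('side corners',fit(C,ray(s,sp([(440,148),(507,284),(151,198),(186,345)]),z)[:,:2]))
print('top holes',fit(L[:3],ray(t,tp([(249,203),(356,193),(268,388)]),z)[:,:2]))
print('top corners',fit(C[:3],ray(t,tp([(207,163),(389,149),(235,436)]),z)[:,:2]))
print('side tips',fit(L,ray(s,sp([(396,319),(430,401),(213,355),(237,440)]),.092)[:,:2]))
zb=.025
print('side boardholes',fit(L,ray(s,sp([(395,402),(425,489),(218,440),(241,530)]),zb)[:,:2]))
st=manip.state();print(st['ee_pos'],st['orientation'])
```

```text
side holes (array([ 481.3, -350.6]), np.float64(4.81), [[0.7, -0.5], [-0.2, 0.5], [-0.6, -0.3], [0.2, 0.3]])
side corners (array([ 480.9, -350.3]), np.float64(4.75), [[-0.6, -0.2], [0.4, -0.1], [0.1, -0.4], [0.0, 0.7]])
top holes (array([ 480.7, -349.6]), np.float64(5.28), [[0.1, 0.1], [0.5, -0.3], [-0.7, 0.2]])
top corners (array([ 479.5, -349.2]), np.float64(4.67), [[-0.5, 1.0], [-0.3, -0.8], [0.8, -0.2]])
side tips (array([ 479.4, -351.7]), np.float64(4.8), [[-0.4, -0.8], [0.5, 0.2], [-0.5, -0.7], [0.4, 1.3]])
side boardholes (array([ 479.6, -353.5]), np.float64(4.79), [[1.1, 1.0], [0.3, -0.7], [-1.0, 0.3], [-0.4, -0.6]])
[ 0.47966507 -0.35025428  0.1933925 ] [-3.14104271e+00 -1.45331065e-04  8.71241160e-02]
```

The cover sits about 1–1.5 mm off towards +x, +y. I correct that on the way down and stop with the plate just above the tips.

Call:
apply_moves([
  [-1, 0, 0, 0.006, 0, 0, 0],
  [-1, -0.001, 0.001, 0.018, 0, 0, 0],
  [-1, -0.001, 0.0015, 0.032, 0, 0, 0],
  [-1, -0.001, 0.0015, 0.046, 0, 0, 0],
  [-1, -0.001, 0.0015, 0.058, 0, 0, 0],
  [-1, -0.001, 0.0015, 0.068, 0, 0, 0],
  [-1, -0.001, 0.0015, 0.075, 0, 0, 0],
  [-1, -0.001, 0.0015, 0.079, 0, 0, 0],
  [-1, -0.001, 0.0015, 0.08, 0, 0, 0],
  [-1, -0.001, 0.0015, 0.08, 0, 0, 0],
  [-1, -0.001, 0.0015, 0.08, 0, 0, 0],
  [-1, -0.001, 0.0015, 0.08, 0, 0, 0],
])

```text
time: 17.12
ee_pos: [0.4788, -0.3534, 0.114]
orientation: [3.141, -0.001, 0.085]
ft_force: [0.4, -0.7, -2.9]
grip_width: 0.345
```

Run:
```python
from h import *
s=manip.state();print(s['ee_pos'],s['orientation'],s['ft_force'],s['grip_width'])
for n,(a,b,d,e) in (('side',(250,220,390,360)),):
    c=cap(n); k=4
    cv2.imwrite(f'pics/{n}10.png',cv2.resize(c['img'][b:e,a:d,::-1],None,fx=k,fy=k,interpolation=2))
```

```text
[ 0.47877097 -0.35341546  0.11398733] [ 3.14074612e+00 -1.05743811e-03  8.52583294e-02] [ 0.41822223 -0.71912386 -2.92926692] 0.34458070008793745
```

View pics/side10.png

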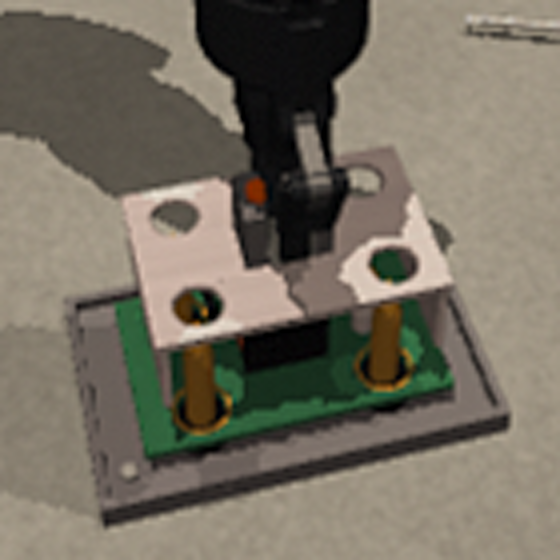

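The tips are just under the holes; the front-left one shows through at (195,305). The TCP has settled at y = -0.3534, about 1.5 mm past the posts, so I undo that and go down.

Call:
apply_moves([
  [-1, 0, -0.001, 0, 0, 0, 0],
  [-1, 0, -0.0013, 0.002, 0, 0, 0],
  [-1, 0, -0.0013, 0.005, 0, 0, 0],
  [-1, 0, -0.0013, 0.009, 0, 0, 0],
  [-1, 0, -0.0013, 0.013, 0, 0, 0],
  [-1, 0, -0.0013, 0.017, 0, 0, 0],
  [-1, 0, -0.0013, 0.021, 0, 0, 0],
  [-1, 0, -0.0013, 0.025, 0, 0, 0],
  [-1, 0, -0.0013, 0.028, 0, 0, 0],
  [-1, 0, -0.0013, 0.03, 0, 0, 0],
  [-1, 0, -0.0013, 0.03, 0, 0, 0],
  [-1, 0, -0.0013, 0.03, 0, 0, 0],
])

```text
time: 18.17
ee_pos: [0.4783, -0.3518, 0.0832]
orientation: [-3.142, 0.0, 0.085]
ft_force: [-0.8, -0.8, -3.0]
grip_width: 0.34
```

Run:
```python
from h import *
s=manip.state();print(s['ee_pos'],s['orientation'],s['ft_force'],s['grip_width'])
for n,(a,b,d,e) in (('side',(250,220,390,360)),):
    c=cap(n); k=4
    cv2.imwrite(f'pics/{n}11.png',cv2.resize(c['img'][b:e,a:d,::-1],None,fx=k,fy=k,interpolation=2))
```

```text
[ 0.47825447 -0.35181508  0.08323739] [-3.14153057e+00  3.77363522e-05  8.53148189e-02] [-0.81400912 -0.75616836 -3.00565397] 0.3400981861105974
```

View pics/side11.png

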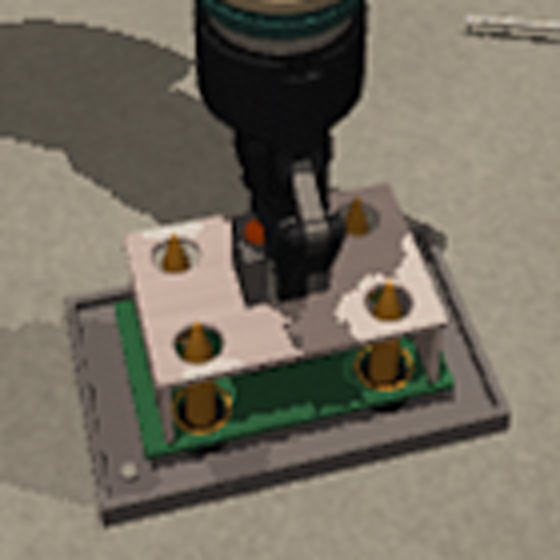

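All four tips are through, centred in the plate's holes, with no contact force. About 4.6 mm remains to the seat.

Call:
apply_moves([
  [-1, 0, 0, 0.002, 0, 0, 0],
  [-1, 0, 0, 0.0035, 0, 0, 0],
  [-1, 0, 0, 0.0045, 0, 0, 0],
  [-1, 0, 0, 0.005, 0, 0, 0],
  [-1, 0, 0, 0.005, 0, 0, 0],
  [-1, 0, 0, 0.005, 0, 0, 0],
])

```text
time: 18.72
ee_pos: [0.4782, -0.3519, 0.0786]
orientation: [3.141, -0.0, 0.085]
ft_force: [-1.2, 0.1, 1.6]
grip_width: 0.337
```

Call:
apply_moves([
  [0.1, 0, 0, 0, 0, 0, 0],
  [0.4, 0, 0, 0, 0, 0, 0],
  [0.8, 0, 0, 0, 0, 0, 0],
  [1, 0, 0, 0, 0, 0, 0],
  [1, 0, 0, 0, 0, 0, 0],
  [1, 0, 0, 0, 0, 0, 0],
  [1, 0, 0, 0, 0, 0, 0],
  [1, 0, 0, 0, 0, 0, 0],
])

```text
time: 19.38
ee_pos: [0.4782, -0.3518, 0.0783]
orientation: [-3.142, -0.0, 0.085]
ft_force: [0.5, 1.2, -0.3]
grip_width: 1.001
```

Call:
apply_moves([
  [1, 0, 0, -0.01, 0, 0, 0],
  [1, 0, 0, -0.03, 0, 0, 0],
  [1, 0, 0, -0.06, 0, 0, 0],
  [1, 0, 0, -0.09, 0, 0, 0],
  [1, 0, -0.01, -0.12, 0, 0, 0],
  [1, 0, -0.03, -0.13, 0, 0, 0],
  [1, 0, -0.06, -0.13, 0, 0, 0],
  [1, 0, -0.09, -0.13, 0, 0, 0],
  [1, 0, -0.12, -0.13, 0, 0, 0],
  [1, 0, -0.15, -0.13, 0, 0, 0],
  [1, 0, -0.18, -0.13, 0, 0, 0],
  [1, 0, -0.21, -0.13, 0, 0, 0],
  [1, 0, -0.23, -0.13, 0, 0, 0],
  [1, 0, -0.24, -0.13, 0, 0, 0],
  [1, 0, -0.24, -0.13, 0, 0, 0],
  [1, 0, -0.24, -0.13, 0, 0, 0],
])

```text
time: 20.72
ee_pos: [0.4582, -0.1135, 0.2088]
orientation: [3.141, -0.001, 0.086]
ft_force: [0.1, 0.3, 0.0]
grip_width: 0.997
```

Run:
```python
from h import *
s=manip.state();print(s['time'],s['ee_pos'],s['ft_force'],s['grip_width'])
cap('top','top12'); c=cap('side','s12')
a,b,d,e=(250,220,390,360)
cv2.imwrite('pics/side12.png',cv2.resize(c['img'][b:e,a:d,::-1],None,fx=4,fy=4,interpolation=2))
t=load('top');
for n in('top','side'):
    P=pts(load(n)).reshape(-1,3)
    m=(P[:,2]>.055)&(P[:,2]<.09)&(abs(P[:,0]-.479)<.07)&(abs(P[:,1]+.352)<.045)
    Q=P[m]; q=Q[abs(Q[:,2]-np.median(Q[:,2]))<.006]
    A=np.c_[q[:,:2]-q[:,:2].mean(0),np.ones(len(q))]
    print(n,len(q),np.median(Q[:,2]),np.linalg.lstsq(A,q[:,2],rcond=None)[0])
```

```text
20.7167 [ 0.45817899 -0.11345436  0.20882733] [0.1335948  0.28108976 0.04990098] 0.9973426611383776
top 737 0.0711832476282156 [-0.00147926 -0.00585323  0.07108589]
side 1775 0.07214313944583223 [-0.00097542  0.00137573  0.07204014]
```

View pics/side12.png

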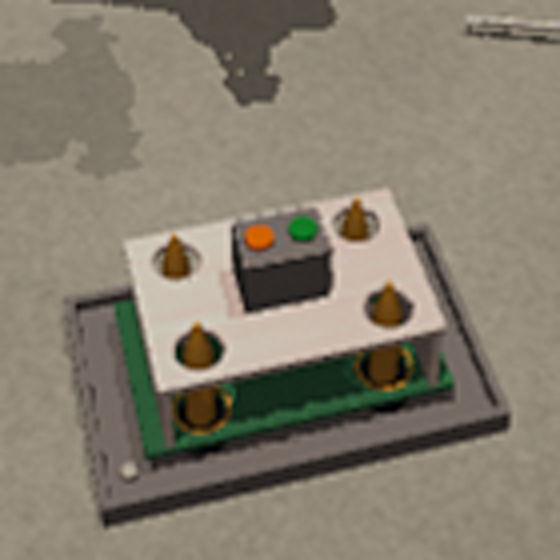

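View pics/top12.png

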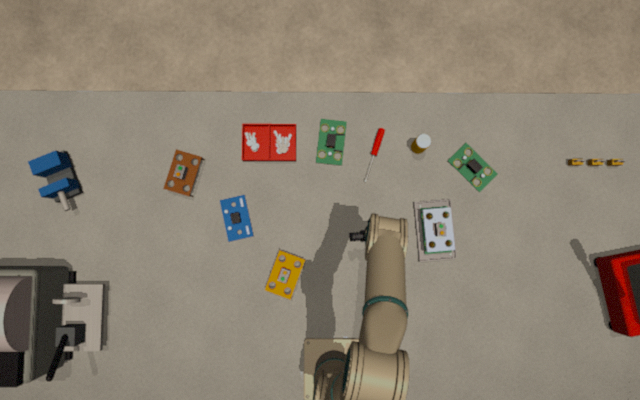

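The plate top measures 71–72 mm where 72 is expected, and it is level. The posts stand through all four holes, and the look-alikes and the blue board haven't moved. I hand in.

```bash
python3 -c "
from station import manip
print(manip.sign_off())"
```

```text
the job is handed in; nothing more can be done
None
```

The job is done and handed in at about 21 s of the 72 s. I fitted the green four-hole board nearest the base over the four posts, then put the aluminium switch plate over the same posts on top of it.

**Board:** in the side view its top measured about 25 mm after release, which is the seated height, and all four holes were centred on the posts.

**Cover:** its top measured 71 mm in the top view and 72 mm in the side view, against 72 mm expected. The side view showed it level to about 0.1°; the top view, coarser, gave about 0.3°. All four tips stood through the holes.

**Surroundings:** the blue board and the look-alikes are where they were, and the arm was clear and touching nothing. The measured wrist force stayed within 6 N in every reading I took.

**Disagreements:** the two cameras differed by 1–3 mm on some positions, within what the 9 mm difference between hole and post diameters allows. Arm wobble also made me shift the cover 1.5 mm too far in y; I undid nearly all of that before lowering it onto the posts. No check failed.

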